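# Tilt the pattern board to its working angle

### The arm

A 6-joint arm with a two-finger parallel gripper is mounted at the origin on the work surface. World frame = base frame: x ahead of the robot, y to its left, z up, the work surface at z = 0. Lengths are in m, angles in rad, forces in N, time in s.
With the tool pointing down it reaches from about 0.375 to 0.9 m from the base axis. Payload 3.1 kg.
Tool frame: the origin (TCP) lies at the very end of the fingers, on their centre line; the grasp point (between the pads) lies 19 mm behind it; z points along the fingers, y is the line along which they close (so a half turn about z gives the same grasp; the last joint's range is limited). The gripper opens to 87 mm and grips with 3 to 60 N. Pads are 19 mm wide; open, the fingers measure 117 mm over their backs; the gripper's body (75 mm by 190 mm) begins 51 mm behind the grasp point.
Start: joints at [1.028, 0.527, 1.433, -0, 1.181, -0.178], TCP at [0.222, 0.584, 0.223] pointing down, gripper open.
Joint ranges: [-3.08, 3.08], [-0.75, 2.2], [0.22, 2.44], [-1.43, 4.57], [0, 2.65], [-2.85, 2.85]. Speed limits (rad/s): [2.79, 2.79, 3.14, 3.14, 3.14, 3.14].

### API

Orientations are given as a unit quaternion [x, y, z, w].
In Python, from rig import status, viewer, robot gives the robot as it stands.
- The arm moves only by the tool arm_command, never from a script. Its arguments are lists of equal length, an entry for each row: "delta_rot": the turn, a rotation vector about the tool's x, y, z in degrees, a list of three; "delta_pos": the shift along the tool's x, y, z in m, a list of three; "gripper": the closure, from -1 (fully open) to 1 (shut). In form: {"delta_rot": [[rx, ry, rz], ...], "delta_pos": [[dx, dy, dz], ...], "gripper": [gripper, ...]}. A call has 1 to 12 rows; each row is the pose to reach, as a shift and turn from the pose commanded when the call began, along the tool's axes at that moment; what a row does not reach only later rows make up. A row lasts 1/12 s, in which the tool goes at most 41.7 mm and 7.16 degrees, less where a joint would pass 70% of its speed; a pose out of reach is approached as far as the arm can. A call with a gripper value outside its range is refused whole. The fingers move at their own pace and stop on an object; "grip_force" is the grip in N (left out, the last holds). Time passes only in rows, so rows that repeat a pose let the fingers close. It gives the time, the measured TCP pose, the force, the opening and the grip force at its end, in the units of the state.
- status.get_obs(): the state, without advancing time (a new reading comes with each control period).
- viewer.camera(name): name is "scene" or "top" or "wrist"; returns a dict with "pixels" (480x640x3 uint8, blue, green, red), "fx", "fy", "cx", "cy" (pixels), "pose" (4x4, takes a point from camera to world coordinates); the wrist camera has in their place "mount" (4x4, takes a point from camera to tool coordinates, whose origin is the TCP and whose axes are the flange's). Camera axes: x right, y down, z forward; pixel columns grow to the right and rows downward; lengths in m; the calibration is good to about 2 mm. A picture is of the moment at which its call begins: read the wrist's pose just before it. There is no depth.
- robot.hand_in(): hands the job in; it is judged then, once.
The state is a dict: "time": time; "q": joint angles; "joint_velocities": joint speeds; "joint_torque": joint torques, N m; "position": TCP position; "tool_rot": TCP orientation; "ft_force": force on the tool from outside, world axes, zero at the start; "moment": the same for the moment, N m; "grip_width": finger opening in m; "grip_force": force on a finger pad.
Only numpy, scipy, OpenCV 4.12 (cv2) and the standard library are available. Lean on these libraries where they do the work, as an engineer would, in place of code of your own. Each camera call takes 0.05 s, during which the arm holds its last target. There are 200 camera calls.

### The job

On the wax bench stand two tilting boards with stiff hinges. Take the one carrying the long six-sided pattern by the steel tab at its raised end and set it at 45 degrees to the bench, half-way between lying flat and standing upright, then let go and see that it holds there. Leave the board with the round pattern as it is.

Things in the scene. Friction and masses are not known exactly. Their poses are not given: they have to be found in the camera images.
- six_board (a joint): tilt angle (rad) of the board with the six-sided pattern: 0 = lying level, growing as its tab end rises; 0.785 = 45 degrees; stops at 0 and 1.4. A friction hinge of about 1.2 N m: it stays wherever it is left, and takes about 5 to 9 N at the tab to move.
- six_tab (a point): grip point in the steel tab (24 mm wide along the hinge line, 8 mm thick) that sticks out 58 mm past the slab's edge opposite the hinge; the point is 42 mm past that edge, 212 mm from the hinge line, clear all round. Axes turn with the board: x from the hinge out along the tab, y along the hinge line (always level), z out of the patterned face (straight up at joint 0).
- six_hinge (a point): middle of that board's hinge line (its y axis), 50 mm above the bench, on the side nearer the robot, between steel ears with black knobs; the foot is fixed. Axes as six_tab. The board: white plaster slab 156 x 150 x 12 mm with a dark grey wax pattern 14 mm thick, long and six-sided with a window in it, 125 x 110 mm.
- round_tab (a point): the same grip point on the tab of the other tilting board, identical except that its pattern is a round disc (104 mm across). A bystander, standing at its own angle, on the other side of the bench's middle.

How it is judged:
By the outcome, as a careful person would: the job done as asked, in the order asked, and still so for the second after the job is handed in, with the robot touching nothing.
It also fails if it takes over 42 s, if anything falls off the work surface, if the arm or the gripper's body presses on something with over 40 N, if the wrist force passes 120 N, or if a joint passes its speed limit or range.

## Working session

There is one attempt and no reset: what is moved stays moved. The work goes in short steps, Python scripts to look and compute and a tool call to move; the robot and the scene stay as the last step left them, time stands still between calls to the robot, and variables do not carry over. Pictures are saved under pics/ and viewed, at most 10 in all, crops included, and the job is handed in when it is done.

Besides the shell and the picture viewer there is one more tool, called as name(argument=value, ...), one argument or row to a line, values as JSON. arm_command: Moves the arm, as the interface text tells. Its arguments: {"type":"object","properties":{"delta_rot":{"type":"array","items":{"type":"array","items":{"type":"number"}}},"delta_pos":{"type":"array","items":{"type":"array","items":{"type":"number"}}},"gripper":{"type":"array","items":{"type":"number"}},"grip_force":{"type":"number"}},"required":["delta_rot","delta_pos","gripper"]}

```bash
mkdir -p pics; ls
python3 - <<'E'
from rig import status, viewer, robot
import cv2,numpy as np
np.set_printoptions(precision=4,suppress=True)
o=status.get_obs(); print(o)
for n in ["scene","top"]:
    c=viewer.camera(n); cv2.imwrite(f"pics/{n}0.png",c["pixels"]); print(n,c["fx"],c["fy"],c["cx"],c["cy"],c["pose"])
    np.savez(f"{n}.npz",K=[c["fx"],c["fy"],c["cx"],c["cy"]],pose=c["pose"])
E
```

```text
pics
{'time': 0.0, 'q': array([ 1.0285,  0.5284,  1.4339, -0.    ,  1.1814, -0.1785]), 'joint_velocities': array([ 0.0007,  0.0014,  0.0022, -0.0013,  0.0002, -0.0009]), 'joint_torque': array([  0.0006, -44.0026, -17.66  ,   0.0634,   0.0583,  -0.0002]), 'position': array([0.222 , 0.5835, 0.2216]), 'tool_rot': array([ 0.1809,  0.9835, -0.001 , -0.0004]), 'ft_force': array([ 1.0851, -0.9583,  0.2676]), 'moment': array([-0.0252,  0.0958, -0.0006]), 'grip_force': 0.0, 'grip_width': 0.08715501569041677}
scene 485.89831143841076 485.89831143841076 316.86812730180947 230.43189136891112 [[-0.87    0.3059 -0.3867  0.7712]
 [ 0.4927  0.5072 -0.7071  0.4836]
 [-0.0202 -0.8057 -0.592   0.5141]
 [ 0.      0.      0.      1.    ]]
top 556.2245666376316 556.2245666376316 318.1450701338226 230.87824166616332 [[ 0.0281 -0.9977  0.0618  0.4443]
 [-0.9994 -0.0267  0.0229 -0.0201]
 [-0.0212 -0.0624 -0.9978  0.9002]
 [ 0.      0.      0.      1.    ]]
```

View pics/scene0.png

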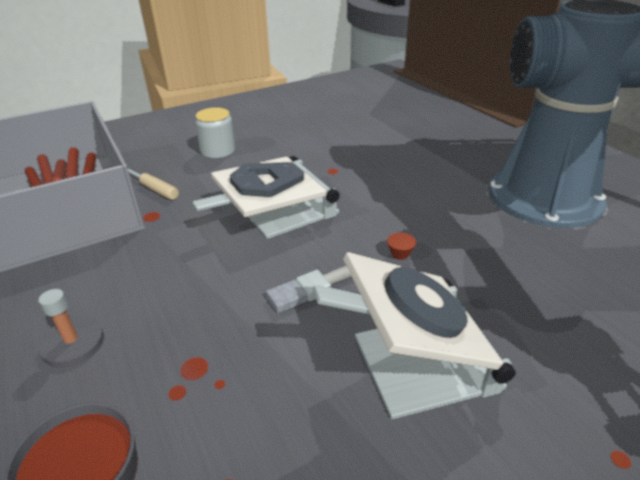

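View pics/top0.png

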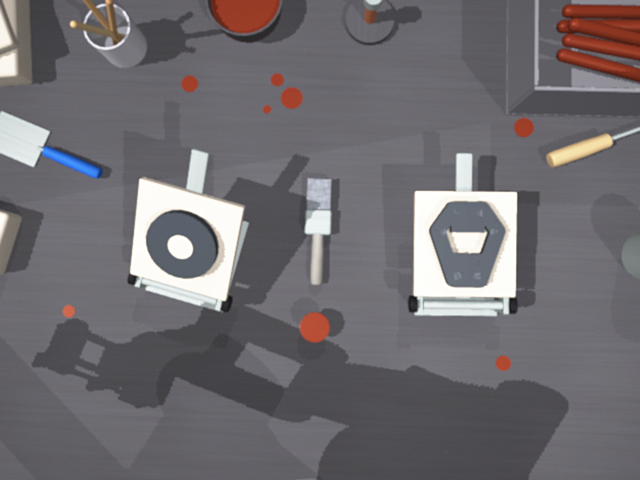

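The six-sided board is on the robot's right (y<0). In the top view its knobs are at about (413,304) and (513,304), with the tab tip at (464,153). In the scene view the tab is at (195–230,200). I'll enlarge both for accurate corners.

Run:
```python
import cv2,numpy as np
a=cv2.imread("pics/top0.png")[140:330,390:540]; b=cv2.imread("pics/scene0.png")[140:245,180:350]
cv2.imwrite("pics/ct.png",cv2.resize(a[:190],None,fx=3.1,fy=3.1,interpolation=cv2.INTER_CUBIC))
cv2.imwrite("pics/cs.png",cv2.resize(b,None,fx=4.7,fy=4.7,interpolation=cv2.INTER_CUBIC))
```

```text
(no output)
```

View pics/ct.png

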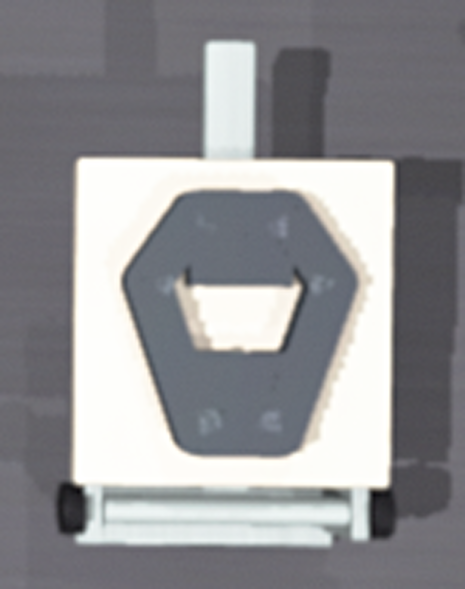

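View pics/cs.png

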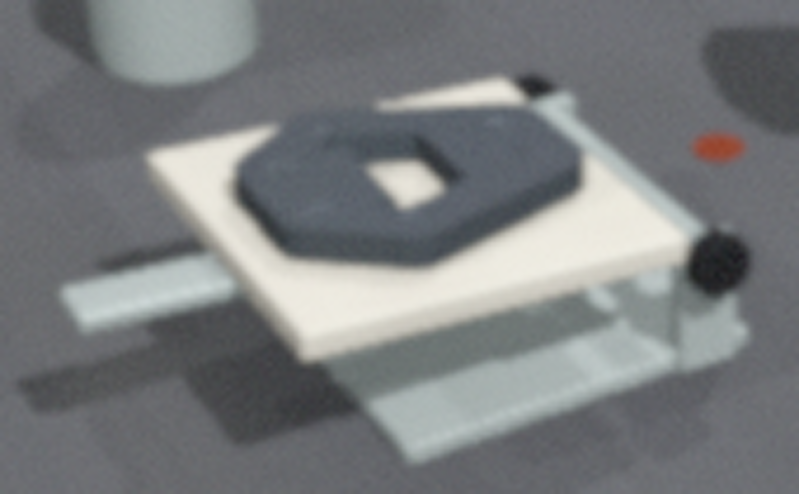

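Top crop, slab corners: (78,159), (394,160), (389,487), (73,486); tab tip: (206–254,42). Scene crop, slab corners: (303,345), (150,155), (500,78), (690,240); tab tip: (62,290), (80,320). Next I'll fit the pose to these.

```bash
cat > fit.py <<'E'
import numpy as np
from scipy.optimize import least_squares
np.set_printoptions(precision=4,suppress=True)
def proj(n,P):
    d=np.load(n+".npz"); fx,fy,cx,cy=d["K"]; T=np.linalg.inv(d["pose"]); c=P@T[:3,:3].T+T[:3,3]
    return np.c_[fx*c[:,0]/c[:,2]+cx, fy*c[:,1]/c[:,2]+cy]
def frame(yaw,th):
    x=np.array([np.cos(yaw)*np.cos(th),np.sin(yaw)*np.cos(th),np.sin(th)]);y=np.array([-np.sin(yaw),np.cos(yaw),0]);return np.c_[x,y,np.cross(x,y)]
def pts(p):
    hx,hy,yaw,th,zs,zt=p
    L=np.array([[.170,.075,zs],[.170,-.075,zs],[.014,-.075,zs],[.014,.075,zs],[.228,.012,zt],[.228,-.012,zt]])
    return np.array([hx,hy,.05])+L@frame(yaw,th).T
t=(np.array([[78,159],[394,160],[389,487],[73,486],[206,42],[254,42]])+.5)/3.1-.5+[390,140]
s=(np.array([[303,345],[150,155],[500,78],[690,240],[80,320],[62,290]])+.5)/4.7-.5+[180,140]
f=lambda p:np.r_[proj("top",pts(p))-t,proj("scene",pts(p))-s].ravel()
r=least_squares(f,[.3,-.27,0,.2,.01,.0],loss="soft_l1")
if __name__=="__main__":
    print(r.x,np.degrees(r.x[2:4]));print(f(r.x).reshape(-1,2))
    h=np.r_[r.x[:2],.05]
    for th in [r.x[3],np.pi/4]: F=frame(r.x[2],th);print(h+F@[.212,0,0],F)
E
python3 fit.py
```

```text
[ 0.3922 -0.2212  0.0173  0.0646  0.0147  0.0045] [0.9885 3.6987]
[[ 0.0516 -0.6542]
 [-0.2433 -0.1743]
 [ 0.285  -0.3566]
 [ 0.6289 -1.2536]
 [ 0.1872 -0.7057]
 [ 0.7689 -0.6028]
 [ 1.0333 -0.7806]
 [ 0.4759  0.6864]
 [ 1.5882  0.3947]
 [ 0.9422 -0.2782]
 [ 1.2634  0.2874]
 [ 0.348   0.0432]]
[ 0.6037 -0.2175  0.0637] [[ 0.9978 -0.0173 -0.0645]
 [ 0.0172  0.9999 -0.0011]
 [ 0.0645  0.      0.9979]]
[ 0.5421 -0.2186  0.1999] [[ 0.707  -0.0173 -0.707 ]
 [ 0.0122  0.9999 -0.0122]
 [ 0.7071  0.      0.7071]]
```

The fit is good to about 1 px. The board is at about 3.7°, with its tab at (0.604, -0.218, 0.064). Plan: grip the tab across its width with the tool leaning back about 15°, then turn with the board. First I'll raise the arm and cross over.

arm_command(
  delta_rot=[
    [0,0,0],
    [0,0,0],
    [0,0,0],
    [0,0,0],
    [0,0,0],
    [0,0,-4],
    [0,0,-8],
    [0,0,-12],
    [0,0,-16],
    [0,0,-20],
    [0,0,-22],
    [0,0,-22],
  ],
  delta_pos=[
    [0,0,-0.03],
    [0,0,-0.06],
    [0,0,-0.09],
    [0,0,-0.12],
    [-0.02,-0.02,-0.13],
    [-0.045,-0.045,-0.13],
    [-0.07,-0.07,-0.13],
    [-0.095,-0.095,-0.13],
    [-0.12,-0.12,-0.13],
    [-0.145,-0.145,-0.13],
    [-0.17,-0.17,-0.13],
    [-0.19,-0.19,-0.13],
  ],
  gripper=[-1,-1,-1,-1,-1,-1,-1,-1,-1,-1,-1,-1],
)

```text
time: 1.1
position: [0.3325, 0.3366, 0.3522]
tool_rot: [-0.01, 1.0, -0.001, -0.0]
ft_force: [0.9, -0.7, -0.6]
grip_width: 0.0873
grip_force: 0.0
```

```bash
cat > go.py <<'E'
import numpy as np
from scipy.spatial.transform import Rotation as Ro
from fit import r,frame
from rig import status
h=np.r_[r.x[:2],.05]; YAW=r.x[2]; TH0=r.x[3]
def target(th,lean,up=0.,dx=0.):
    """TCP pose gripping tab at board angle th; lean(rad): tool turned from straight-down, + = pointing outward"""
    a=Ro.from_matrix(frame(YAW,lean)).as_matrix()   # x out, z opposite of tool z
    R=np.c_[-a[:,0],a[:,1],-a[:,2]]
    g=h+frame(YAW,th)@[.212+dx,0,0]
    return g+R[:,2]*(.019-up),R
def delta(p,R):
    o=status.get_obs(); C=Ro.from_quat(o["tool_rot"])
    return np.r_[C.inv().apply(p-o["position"]),np.degrees((C.inv()*Ro.from_matrix(R)).as_rotvec())]
if __name__=="__main__":
    o=status.get_obs();print({k:o[k] for k in("time","q","position","ft_force","grip_width")})
    D=np.radians
    for up in (.26,.06,0): print(up,delta(*target(TH0,D(-12),up)))
E
python3 go.py
```

```text
{'time': 1.1, 'q': array([ 0.5552,  0.1747,  1.6125, -0.0007,  1.3554, -1.0364]), 'position': array([0.3325, 0.3366, 0.3522]), 'ft_force': array([ 0.9433, -0.6823, -0.5857]), 'grip_width': 0.08731155621125038}
0.26 [-0.3097 -0.5598  0.0533 -0.0892 11.9684  0.2015]
0.06 [-0.2683 -0.5594  0.2489 -0.0892 11.9684  0.2015]
0 [-0.2558 -0.5593  0.3076 -0.0892 11.9684  0.2015]
```

arm_command(
  delta_rot=[
    [0,0,0],
    [0,0,0],
    [0,0,0],
    [0,0,0],
    [0,0,0],
    [0,0,0],
    [0,0,0],
    [0,0,0],
    [0,0,0],
    [0,0,0],
    [0,0,0],
    [0,0,0],
  ],
  delta_pos=[
    [-0.01,-0.02,0],
    [-0.025,-0.05,0],
    [-0.04,-0.08,0],
    [-0.055,-0.11,0],
    [-0.07,-0.14,0],
    [-0.085,-0.17,0],
    [-0.1,-0.2,0],
    [-0.115,-0.23,0],
    [-0.13,-0.26,0],
    [-0.145,-0.29,0],
    [-0.16,-0.31,0],
    [-0.17,-0.32,0],
  ],
  gripper=[-1,-1,-1,-1,-1,-1,-1,-1,-1,-1,-1,-1],
)

```text
time: 2.1
position: [0.5099, 0.0197, 0.3521]
tool_rot: [-0.009, 1.0, -0.0, -0.0]
ft_force: [0.6, -0.2, 0.4]
grip_width: 0.0867
grip_force: 0.0
```

arm_command(
  delta_rot=[
    [0,1,0],
    [0,2,0],
    [0,3,0],
    [0,4,0],
    [0,5,0],
    [0,6,0],
    [0,7,0],
    [0,8,0],
    [0,9,0],
    [0,10,0],
    [0,12,0],
    [0,12,0],
  ],
  delta_pos=[
    [-0.01,-0.015,0],
    [-0.02,-0.035,0],
    [-0.035,-0.06,0.01],
    [-0.05,-0.085,0.02],
    [-0.065,-0.11,0.03],
    [-0.08,-0.135,0.04],
    [-0.09,-0.16,0.05],
    [-0.1,-0.185,0.06],
    [-0.11,-0.21,0.07],
    [-0.12,-0.225,0.08],
    [-0.125,-0.235,0.09],
    [-0.128,-0.239,0.1],
  ],
  gripper=[-1,-1,-1,-1,-1,-1,-1,-1,-1,-1,-1,-1],
)

```text
time: 3.1
position: [0.6427, -0.2149, 0.2504]
tool_rot: [-0.01, 0.994, -0.001, -0.105]
ft_force: [0.5, -0.5, 1.1]
grip_width: 0.0865
grip_force: 0.0
```

```bash
python3 go.py
python3 - <<'E'
from rig import status,viewer
import cv2,numpy as np
from scipy.spatial.transform import Rotation as Ro
o=status.get_obs(); c=viewer.camera("wrist")
im=c["pixels"].copy()
T=np.eye(4);T[:3,:3]=Ro.from_quat(o["tool_rot"]).as_matrix();T[:3,3]=o["position"];P=T@c["mount"]
np.savez("wrist.npz",K=[c["fx"],c["fy"],c["cx"],c["cy"]],pose=P)
from fit import proj,pts,r
for u in proj("wrist",pts(r.x)): cv2.circle(im,(int(round(u[0])),int(round(u[1]))),4,(0,0,255),1)
cv2.imwrite("pics/w1.png",im)
E
```

```text
{'time': 3.1, 'q': array([-0.4447,  0.6723,  1.086 , -0.0934,  1.5722, -2.0264]), 'position': array([ 0.6427, -0.2149,  0.2504]), 'ft_force': array([ 0.4897, -0.5221,  1.053 ]), 'grip_width': 0.08651711849044963}
0.26 [-0.0006 -0.002  -0.0503 -0.0053 -0.065   0.1365]
0.06 [-0.0008 -0.002   0.1497 -0.0053 -0.065   0.1365]
0 [-0.0009 -0.002   0.2097 -0.0053 -0.065   0.1365]
```

View pics/w1.png

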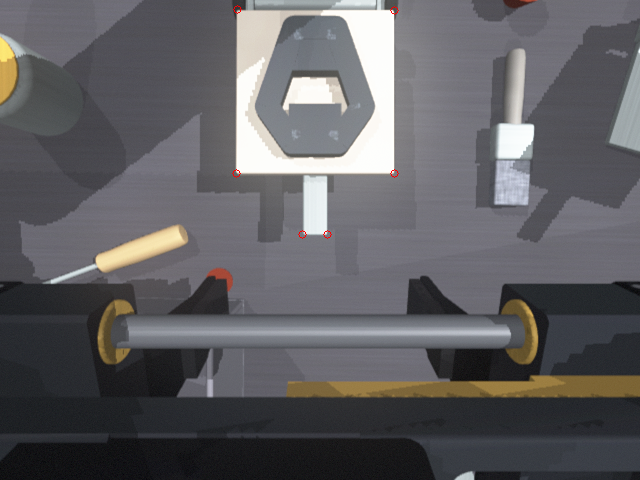

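The projected corners match the wrist picture to within a pixel: slab corners at (236,173) and (394,173), tab tip at (303–327,234). I'll descend and close.

arm_command(
  delta_rot=[
    [0,0,0],
    [0,0,0],
    [0,0,0],
    [0,0,0],
    [0,0,0],
    [0,0,0],
    [0,0,0],
    [0,0,0],
    [0,0,0],
    [0,0,0],
    [0,0,0],
    [0,0,0],
  ],
  delta_pos=[
    [-0.001,-0.002,0.015],
    [-0.001,-0.002,0.035],
    [-0.001,-0.002,0.06],
    [-0.001,-0.002,0.085],
    [-0.001,-0.002,0.11],
    [-0.001,-0.002,0.13],
    [-0.001,-0.002,0.15],
    [-0.001,-0.002,0.17],
    [-0.001,-0.002,0.185],
    [-0.001,-0.002,0.195],
    [-0.001,-0.002,0.205],
    [-0.001,-0.002,0.21],
  ],
  gripper=[-1,-1,-1,-1,-1,-1,-1,-1,-1,-1,-1,-1],
)

```text
time: 4.15
position: [0.5983, -0.2159, 0.0463]
tool_rot: [-0.01, 0.994, -0.001, -0.105]
ft_force: [0.2, -0.4, -0.9]
grip_width: 0.087
grip_force: 0.0
```

arm_command(
  delta_rot=[
    [0,0,0],
    [0,0,0],
    [0,0,0],
    [0,0,0],
    [0,0,0],
    [0,0,0],
    [0,0,0],
    [0,0,0],
    [0,0,0],
    [0,0,0],
    [0,0,0],
    [0,0,0],
  ],
  delta_pos=[
    [0,0,0],
    [0,0,0],
    [0,0,0],
    [0,0,0],
    [0,0,0],
    [0,0,0],
    [0,0,0],
    [0,0,0],
    [0,0,0],
    [0,0,0],
    [0,0,0],
    [0,0,0],
  ],
  gripper=[-0.5,-0.2,0,0.2,0.4,0.5,0.6,0.7,0.8,0.9,1,1],
  grip_force=30,
)

```text
time: 5.15
position: [0.5989, -0.2183, 0.0469]
tool_rot: [-0.01, 0.994, -0.002, -0.104]
ft_force: [-0.5, -4.1, -0.3]
grip_width: 0.0237
grip_force: 30.0
```

```bash
cat > arc.py <<'E'
from go import *; import sys
# from the actual grip (TCP) now: rotate rigidly about the hinge line by d deg
def rig(d):
    o=status.get_obs(); C=Ro.from_quat(o["tool_rot"]); y=frame(YAW,0)[:,1]
    Q=Ro.from_rotvec(-np.radians(d)*y)
    p=h+Q.apply(o["position"]-h)
    return delta(p,(Q*C).as_matrix())
if __name__=="__main__":
    o=status.get_obs();C=Ro.from_quat(o["tool_rot"])
    g=C.as_matrix()@[0,0,-.019]+o["position"]-h; L=frame(YAW,0).T@g
    print(o["time"],o["position"],"ft",o["ft_force"],"w",o["grip_width"],o["grip_force"],"q",o["q"])
    print("grip in hinge frame",L,"board deg",np.degrees(np.arctan2(L[2],L[0])),"radius",np.hypot(L[0],L[2]))
    for d in map(float,sys.argv[1:]): print(d,rig(d))
E
python3 arc.py 1 2 3 4 5 6 7 8 9 10 11 12
```

```text
5.15 [ 0.5989 -0.2183  0.0469] ft [-0.4916 -4.0511 -0.2696] w 0.023660321587250493 30.00162273645401 q [-0.4756  0.8381  1.3581 -0.1117  1.1315 -2.0099]
grip in hinge frame [ 0.2107 -0.0006  0.0155] board deg 4.206990994039227 radius 0.2112398310198246
1.0 [ 0.0007 -0.     -0.0035  0.0029 -1.      0.0029]
2.0 [ 0.0015 -0.     -0.0071  0.0058 -2.      0.0058]
3.0 [ 0.0024 -0.     -0.0106  0.0087 -3.      0.0088]
4.0 [ 0.0033 -0.     -0.0141  0.0116 -4.      0.0117]
5.0 [ 0.0043 -0.     -0.0175  0.0146 -5.      0.0146]
6.0 [ 0.0053 -0.     -0.021   0.0175 -5.9999  0.0175]
7.0 [ 0.0064 -0.0001 -0.0244  0.0204 -6.9999  0.0204]
8.0 [ 0.0075 -0.0001 -0.0278  0.0233 -7.9999  0.0234]
9.0 [ 0.0087 -0.0001 -0.0312  0.0262 -8.9999  0.0263]
10.0 [ 0.01   -0.0001 -0.0346  0.0291 -9.9999  0.0292]
11.0 [  0.0113  -0.0001  -0.038    0.032  -10.9999   0.0321]
12.0 [  0.0127  -0.0001  -0.0413   0.0349 -11.9999   0.0351]
```

Firm grip at 23.7 mm. First 12° of the arc.

arm_command(
  delta_rot=[
    [0,-1,0],
    [0,-2,0],
    [0,-3,0],
    [0,-4,0],
    [0,-5,0],
    [0,-6,0],
    [0,-7,0],
    [0,-8,0],
    [0,-9,0],
    [0,-10,0],
    [0,-11,0],
    [0,-12,0],
  ],
  delta_pos=[
    [0.0007,0,-0.0035],
    [0.0015,0,-0.0071],
    [0.0024,0,-0.0106],
    [0.0033,0,-0.0141],
    [0.0043,0,-0.0175],
    [0.0053,0,-0.021],
    [0.0064,0,-0.0244],
    [0.0075,0,-0.0278],
    [0.0087,0,-0.0312],
    [0.01,0,-0.0346],
    [0.0113,0,-0.038],
    [0.0127,0,-0.0413],
  ],
  gripper=[1,1,1,1,1,1,1,1,1,1,1,1],
)

```text
time: 6.15
position: [0.5953, -0.2183, 0.0892]
tool_rot: [-0.01, 1.0, -0.001, 0.001]
ft_force: [2.4, -6.3, -6.2]
grip_width: 0.023
grip_force: 30.0
```

```bash
python3 arc.py 1 2 3 4 5 6 7 8 9 10 11 12 24
```

```text
6.15 [ 0.5953 -0.2183  0.0892] ft [ 2.3524 -6.2624 -6.226 ] w 0.0230082544803982 29.99999675899744 q [-0.5271  0.7041  1.5162 -0.001   0.9188 -2.1173]
grip in hinge frame [ 0.2031 -0.0006  0.0582] board deg 15.981789057131138 radius 0.2112401201416213
1.0 [ 0.0007 -0.     -0.0035  0.0028 -1.      0.002 ]
2.0 [ 0.0015 -0.     -0.0071  0.0057 -2.      0.0039]
3.0 [ 0.0023 -0.     -0.0106  0.0085 -3.      0.0059]
4.0 [ 0.0032 -0.     -0.0141  0.0114 -4.      0.0079]
5.0 [ 0.0042 -0.     -0.0176  0.0142 -5.      0.0099]
6.0 [ 0.0052 -0.     -0.021   0.017  -6.      0.0118]
7.0 [ 0.0062 -0.     -0.0245  0.0199 -7.      0.0138]
8.0 [ 0.0074 -0.     -0.0279  0.0227 -8.      0.0158]
9.0 [ 0.0086 -0.     -0.0313  0.0255 -8.9999  0.0178]
10.0 [ 0.0098 -0.     -0.0347  0.0284 -9.9999  0.0197]
11.0 [  0.0111  -0.      -0.0381   0.0312 -10.9999   0.0217]
12.0 [  0.0125  -0.      -0.0414   0.0341 -11.9999   0.0237]
24.0 [  0.0334  -0.0001  -0.0793   0.0681 -23.9999   0.0474]
```

arm_command(
  delta_rot=[
    [0,-1,0],
    [0,-2,0],
    [0,-3,0],
    [0,-4,0],
    [0,-5,0],
    [0,-6,0],
    [0,-7,0],
    [0,-8,0],
    [0,-9,0],
    [0,-10,0],
    [0,-11,0],
    [0,-12,0],
  ],
  delta_pos=[
    [0.0007,0,-0.0035],
    [0.0015,0,-0.0071],
    [0.0023,0,-0.0106],
    [0.0032,0,-0.0141],
    [0.0042,0,-0.0176],
    [0.0052,0,-0.021],
    [0.0062,0,-0.0245],
    [0.0074,0,-0.0279],
    [0.0086,0,-0.0313],
    [0.0098,0,-0.0347],
    [0.0111,0,-0.0381],
    [0.0125,0,-0.0414],
  ],
  gripper=[1,1,1,1,1,1,1,1,1,1,1,1],
)

```text
time: 7.15
position: [0.5825, -0.2185, 0.1307]
tool_rot: [-0.01, 0.994, 0.0, 0.105]
ft_force: [1.7, -5.9, -8.0]
grip_width: 0.0235
grip_force: 30.0
```

arm_command(
  delta_rot=[
    [0,-1,0],
    [0,-2,0],
    [0,-3,0],
    [0,-4,0],
    [0,-5,0],
    [0,-6,0],
    [0,-7,0],
    [0,-8,0],
    [0,-9,0],
    [0,-10,0],
    [0,-11,0],
    [0,-12,0],
  ],
  delta_pos=[
    [0.0007,0,-0.0035],
    [0.0015,0,-0.0071],
    [0.0023,0,-0.0106],
    [0.0032,0,-0.0141],
    [0.0042,0,-0.0176],
    [0.0052,0,-0.021],
    [0.0062,0,-0.0245],
    [0.0074,0,-0.0279],
    [0.0086,0,-0.0313],
    [0.0098,0,-0.0347],
    [0.0111,0,-0.0381],
    [0.0125,0,-0.0414],
  ],
  gripper=[1,1,1,1,1,1,1,1,1,1,1,1],
)

```text
time: 8.15
position: [0.5614, -0.2189, 0.1685]
tool_rot: [-0.009, 0.978, 0.001, 0.208]
ft_force: [1.1, -4.5, -8.2]
grip_width: 0.0236
grip_force: 30.0
```

```bash
python3 arc.py 1 2 3 4 5 6
python3 - <<'E'
from rig import viewer
import cv2
c=viewer.camera("scene");b=c["pixels"]
cv2.imwrite("pics/s2full.png",b)
cv2.imwrite("pics/s2.png",cv2.resize(b[60:250,150:390],None,fx=3,fy=3,interpolation=cv2.INTER_CUBIC))
E
```

```text
8.15 [ 0.5614 -0.2189  0.1685] ft [ 1.0849 -4.5233 -8.2201] w 0.02359255530508366 30.000640265643597 q [-0.6962  0.4726  1.8469  0.5242  0.5589 -2.6976]
grip in hinge frame [ 0.1615 -0.0007  0.1359] board deg 40.07524294925507 radius 0.21107537851108618
1.0 [ 0.0007 -0.     -0.0035  0.0023 -1.      0.0013]
2.0 [ 0.0015 -0.     -0.0071  0.0045 -2.      0.0026]
3.0 [ 0.0023 -0.     -0.0106  0.0068 -3.      0.0039]
4.0 [ 0.0032 -0.     -0.0141  0.0091 -4.      0.0052]
5.0 [ 0.0042 -0.     -0.0175  0.0113 -5.      0.0064]
6.0 [ 0.0052 -0.     -0.021   0.0136 -6.      0.0077]
```

View pics/s2.png

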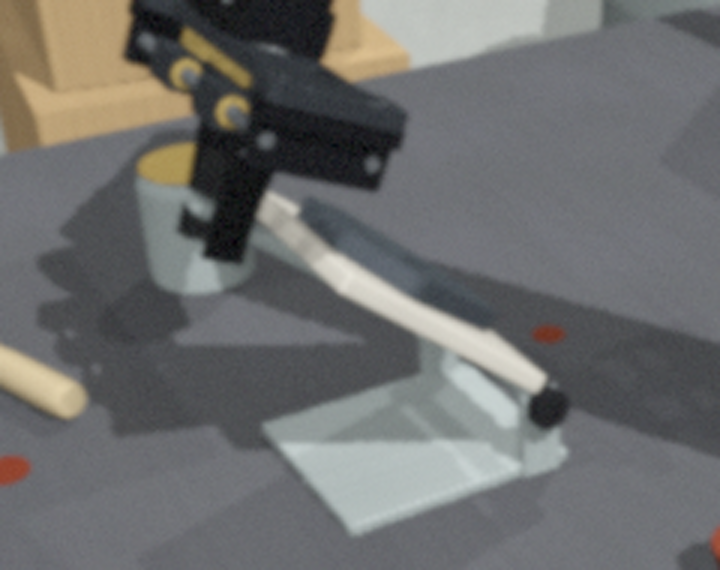

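The board is rising cleanly and is near 40°. In the crop the slab edge runs (545,385)→(270,205) and the fingers hold the tab near (225,215). q6 is close to its limit (-2.70 of -2.85), so I'll do the last 5° mostly by translation, letting the tab pivot in the pads.

arm_command(
  delta_rot=[
    [0,0.5,0],
    [0,1,0],
    [0,1.5,0],
    [0,2,0],
    [0,2,0],
    [0,2,0],
    [0,2,0],
    [0,2,0],
    [0,2,0],
    [0,2,0],
    [0,2,0],
    [0,2,0],
  ],
  delta_pos=[
    [0.0006,0,-0.0018],
    [0.0012,0,-0.0036],
    [0.0018,0,-0.0055],
    [0.0025,0,-0.0073],
    [0.0031,0,-0.0091],
    [0.0038,0,-0.0109],
    [0.0045,0,-0.0127],
    [0.0053,0,-0.0146],
    [0.006,0,-0.0164],
    [0.0068,0,-0.0182],
    [0.0068,0,-0.0182],
    [0.0068,0,-0.0182],
  ],
  gripper=[1,1,1,1,1,1,1,1,1,1,1,1],
)

```text
time: 9.2
position: [0.5479, -0.2192, 0.1824]
tool_rot: [-0.009, 0.982, 0.001, 0.191]
ft_force: [0.6, -5.3, -7.2]
grip_width: 0.0236
grip_force: 30.0
```

```bash
python3 arc.py
```

```text
9.2 [ 0.5479 -0.2192  0.1824] ft [ 0.5996 -5.3    -7.2026] w 0.02361463971689128 30.001497119665146 q [-0.7012  0.4384  1.8383  0.4393  0.6151 -2.6203]
grip in hinge frame [ 0.1486 -0.0007  0.15  ] board deg 45.279138113012316 radius 0.2111310812190181
```

arm_command(
  delta_rot=[
    [0,0,0],
    [0,0,0],
    [0,0,0],
    [0,0,0],
    [0,0,0],
    [0,0,0],
    [0,0,0],
    [0,0,0],
    [0,0,0],
    [0,0,0],
    [0,0,0],
    [0,0,0],
  ],
  delta_pos=[
    [0,0,0],
    [0,0,0],
    [0,0,0],
    [0,0,0],
    [0,0,0],
    [0,0,0],
    [0,0,0],
    [0,0,0],
    [0,0,0],
    [0,0,0],
    [0,0,0],
    [0,0,0],
  ],
  gripper=[0.4,0.3,0.2,0,-0.2,-0.3,-0.4,-0.4,-0.4,-0.4,-0.4,-0.4],
)

```text
time: 10.2
position: [0.5481, -0.2178, 0.1831]
tool_rot: [-0.01, 0.982, 0.002, 0.191]
ft_force: [0.7, -0.2, 0.1]
grip_width: 0.0606
grip_force: 0.0
```

arm_command(
  delta_rot=[
    [0,0,0],
    [0,0,0],
    [0,0,0],
    [0,0,0],
    [0,0,0],
    [0,0,0],
    [0,0,0],
    [0,0,0],
    [0,1,0],
    [0,3,0],
    [0,5,0],
    [0,7,0],
  ],
  delta_pos=[
    [0,0,-0.005],
    [0,0,-0.015],
    [0,0,-0.03],
    [0,0,-0.045],
    [0,0,-0.06],
    [0,0,-0.08],
    [0,0,-0.1],
    [0,0,-0.12],
    [0,0,-0.14],
    [-0.01,0,-0.16],
    [-0.02,0,-0.17],
    [-0.03,0,-0.17],
  ],
  gripper=[-0.4,-0.4,-0.4,-0.4,-0.4,-0.4,-0.4,-0.4,-0.4,-0.4,-0.4,-0.4],
)

```text
time: 11.2
position: [0.5123, -0.2196, 0.3565]
tool_rot: [-0.009, 0.991, -0.001, 0.132]
ft_force: [-0.5, -0.2, -0.5]
grip_width: 0.0609
grip_force: 0.0
```

Run:
```python
from rig import status,viewer
import cv2,numpy as np
from scipy.spatial.transform import Rotation as Ro
o=status.get_obs(); print(o["time"],o["position"],o["q"],o["ft_force"],o["grip_width"])
c=viewer.camera("wrist")
T=np.eye(4);T[:3,:3]=Ro.from_quat(o["tool_rot"]).as_matrix();T[:3,3]=o["position"];P=T@c["mount"]
np.savez("wrist.npz",K=[c["fx"],c["fy"],c["cx"],c["cy"]],pose=P)
t=viewer.camera("top")["pixels"]; s=viewer.camera("scene")["pixels"]
cv2.imwrite("pics/w3.png",c["pixels"]);cv2.imwrite("pics/t3.png",t);cv2.imwrite("pics/s3f.png",s)
from fit import proj,pts,r
def q(n,im):
    for d,col in((43,(255,0,0)),(45,(0,0,255)),(47,(0,255,0))):
        p=r.x.copy();p[3]=np.radians(d)
        for u in proj(n,pts(p)): cv2.drawMarker(im,tuple(int(round(v*16)) for v in u) if 0 else (int(round(u[0])),int(round(u[1]))),col,cv2.MARKER_CROSS,5,1)
# montage: scene crop with no marks, and wrist with marks
cv2.imwrite("pics/s3.png",cv2.resize(s[60:250,150:390],None,fx=3,fy=3,interpolation=cv2.INTER_CUBIC))
w=c["pixels"].copy();q("wrist",w);cv2.imwrite("pics/w3m.png",w)
```

```text
11.2 [ 0.51231984 -0.21959971  0.35647687] [-0.70092915  0.19862287  1.59929736  0.18644828  1.14561104 -2.35090908] [-0.52009074 -0.18808485 -0.51332057] 0.060891972743875
```

View pics/s3.png

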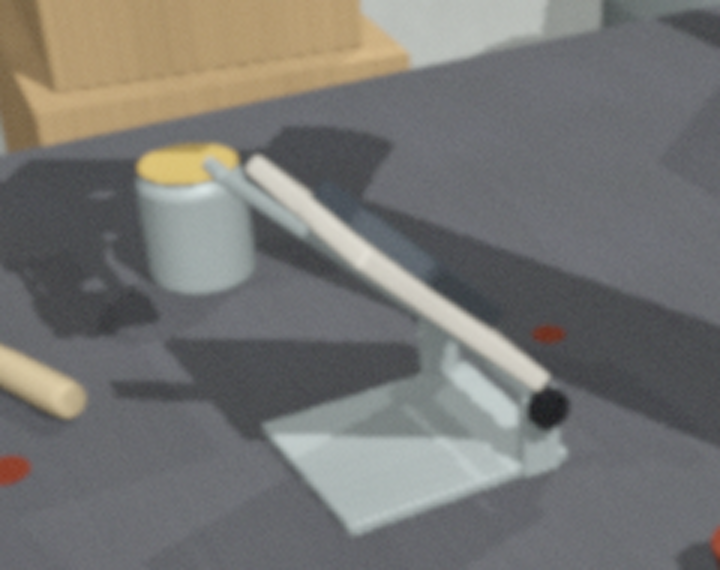

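View pics/w3m.png

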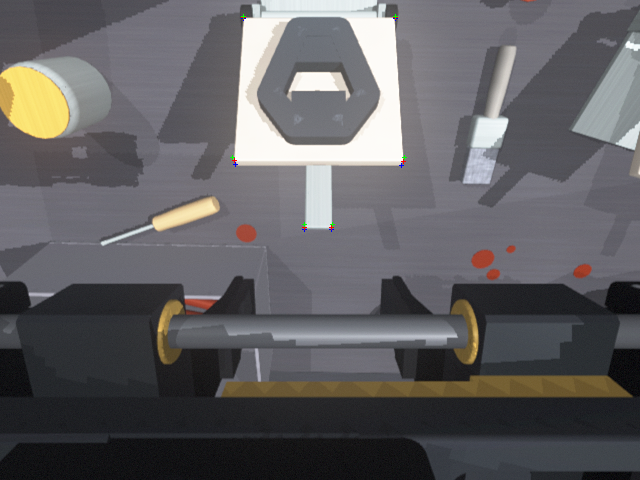

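The board holds on its own after release: tab tip at (205,165) and hinge at (548,405) in the scene crop. In the wrist view the 45° marks fit, but that view is not very sensitive to angle. I'll move the arm aside to measure from the top camera, which shifts about 2 px per degree.

arm_command(
  delta_rot=[
    [0,0,0],
    [0,0,0],
    [0,0,0],
    [0,0,0],
    [0,0,0],
    [0,0,0],
    [0,0,0],
    [0,0,0],
    [0,0,0],
    [0,0,0],
    [0,0,0],
    [0,0,0],
  ],
  delta_pos=[
    [0,0.015,-0.01],
    [0,0.045,-0.02],
    [0,0.08,-0.03],
    [0,0.115,-0.03],
    [0,0.15,-0.03],
    [0,0.185,-0.03],
    [0,0.22,-0.03],
    [0,0.255,-0.03],
    [0,0.29,-0.03],
    [0,0.33,-0.03],
    [0,0.365,-0.03],
    [0,0.38,-0.03],
  ],
  gripper=[-0.4,-0.4,-0.4,-0.4,-0.4,-0.4,-0.4,-0.4,-0.4,-0.4,-0.4,-0.4],
)

```text
time: 12.35
position: [0.4944, 0.1643, 0.3797]
tool_rot: [-0.011, 0.992, 0.002, 0.129]
ft_force: [1.1, 0.0, -0.0]
grip_width: 0.0608
grip_force: 0.0
```

Run:
```python
from rig import status,viewer
import cv2,numpy as np
o=status.get_obs(); print(o["time"],o["position"],o["q"])
t=viewer.camera("top")["pixels"]; s=viewer.camera("scene")["pixels"]
cv2.imwrite("pics/t4.png",t);cv2.imwrite("pics/s4.png",s)
A=cv2.resize(t[140:330,390:540],None,fx=3.1,fy=3.1,interpolation=cv2.INTER_CUBIC)
B=cv2.resize(s[100:200,205:345],None,fx=2.4,fy=2.4,interpolation=cv2.INTER_CUBIC)
C=np.zeros((589,800,3),np.uint8);C[:A.shape[0],:465]=A[:589,:465];C[:240,465:465+334]=B[:,:334]
cv2.imwrite("pics/m4.png",C)
from fit import *
for d in (43,45,47):
    p=r.x.copy();p[3]=np.radians(d)
    print(d,"top",(((proj("top",pts(p))-[390,140]+.5)*3.1)-.5).round(1).tolist(),"\n  scene",(((proj("scene",pts(p))-[205,100]+.5)*2.4)-.5+[465,0]).round(1).tolist())
```

```text
12.35 [0.49435242 0.16430064 0.37972437] [ 0.12003424  0.11599167  1.63718383 -0.02561788  1.13056665 -1.46603662]
43 top [[114.9, 253.3], [475.8, 256.6], [393.5, 513.6], [76.4, 509.6], [286.1, 125.8], [346.2, 126.2]] 
  scene [[623.1, 113.9], [532.6, 35.5], [677.3, 127.4], [774.2, 207.2], [507.4, 50.3], [493.9, 37.8]]
45 top [[116.5, 263.3], [479.5, 266.6], [393.5, 515.1], [76.4, 511.1], [290.0, 137.7], [350.7, 138.1]] 
  scene [[629.0, 106.6], [537.6, 29.0], [678.1, 127.2], [775.0, 206.9], [514.4, 40.2], [500.7, 27.9]]
47 top [[118.1, 273.7], [483.2, 277.1], [393.5, 516.5], [76.4, 512.6], [293.9, 150.3], [355.1, 150.8]] 
  scene [[635.0, 99.5], [542.9, 22.8], [678.8, 127.0], [775.8, 206.7], [521.8, 30.2], [507.9, 18.1]]
```

View pics/m4.png

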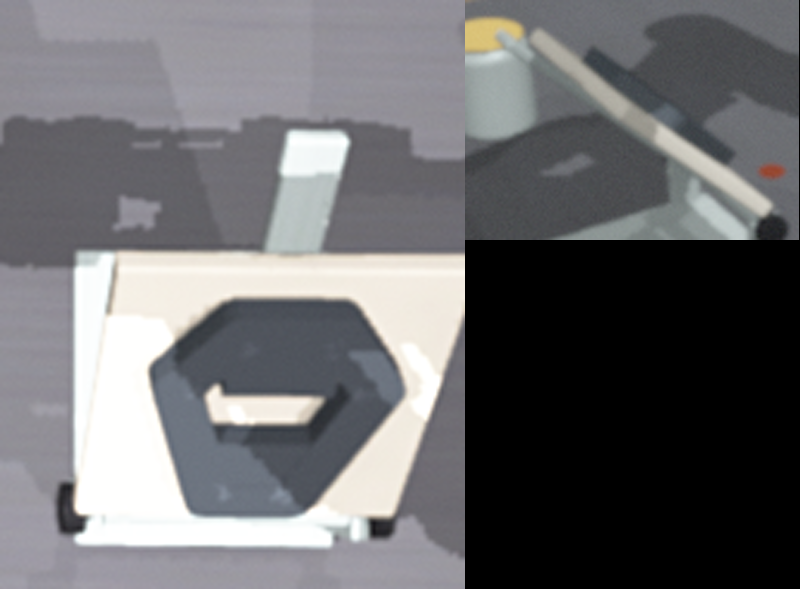

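Run:
```python
import cv2
from fit import *
t=cv2.imread("pics/t4.png").astype(int).sum(2)//3; t0=cv2.imread("pics/top0.png").astype(int).sum(2)//3
print("t4 tab cols 484-499 rows 176..202",t[176:202,486:498].mean(1).round().astype(int))
print("t4 slab edge rows 216..232",t[216:232,440:465].mean(1).round().astype(int), t[216:232,505:525].mean(1).round().astype(int))
print("t0 tab rows 148..158",t0[148:159,460:470].mean(1).round().astype(int),"slab rows 186..197",t0[186:197,420:450].mean(1).round().astype(int))
h=np.r_[r.x[:2],.05]; zs,zt=r.x[4:]
for d in (np.degrees(r.x[3]),43,44,45,46,47):
    L=np.array([[.228,0,zt],[.228,0,zt-.008],[.170,-.0,zs],[.170,0,zs-.012]])
    print(d,"rows tabtop,tabbot,slabtop,slabbot",proj("top",h+L@frame(r.x[2],np.radians(d)).T)[:,1])
```

```text
t4 tab cols 484-499 rows 176..202 [150 148 137 117 101 125 197 234 247 253 252 247 246 246 245 245 245 246
 246 236 211 193 190 191 191 190]
t4 slab edge rows 216..232 [100 100  98  92 112 182 223 229 229 234 244 245 240 237 237 237] [110 110 110 110 106 130 200 228 227 228 235 244 242 236 235 235]
t0 tab rows 148..158 [111 112 113 110 123 181 230 237 236 235 235] slab rows 186..197 [107 107 106 100 133 231 254 254 253 253 252]
3.6987489107226814 rows tabtop,tabbot,slabtop,slabbot [152.5555 153.2869 190.6979 191.2566]
43 rows tabtop,tabbot,slabtop,slabbot [180.3065 176.7079 221.8911 216.2025]
44 rows tabtop,tabbot,slabtop,slabbot [182.1955 178.4723 223.4896 217.6391]
45 rows tabtop,tabbot,slabtop,slabbot [184.1464 180.2986 225.1262 219.1149]
46 rows tabtop,tabbot,slabtop,slabbot [186.1589 182.187  226.8004 220.6297]
47 rows tabtop,tabbot,slabtop,slabbot [188.2327 184.1371 228.5117 222.1831]
```

The camera estimates run from about 45.5° to 46.4°. The arc travelled plus the starting angle gives 44.8°. So the board is at 45° to within about a degree, and the arm is clear. Handing in.

```bash
python3 -c "
from rig import robot
print(robot.hand_in())"
```

```text
the job is handed in; nothing more can be done
None
```

The six-sided board was raised by its tab to 45° (measured at 44.8–46.4°) and released; it held its angle with the arm clear, the round board was not touched, and the job was handed in at about 12.4 s.

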